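# Rack the rinsed cup, spoons and brush to dry

## Task

Sort the rinsed things lying on the table into their drying places: both teaspoons bowl down, handle up, in the perforated steel holder of the drainer, the black group brush handle down, bristles up, in the white pot, and the blue cup upside down over the drainer's peg, its rim standing flat on the wire grid. Set the cup down gently instead of dropping it, and leave the pot, the marker pen and the tamper where they stand.

Things in the scene. Friction and masses are not known exactly. Their poses are not given: they have to be found in the camera images.
- drainer: Fixed steel drainer: drip tray 130 (x) x 220 (y) mm with a wire grid whose top is 18 mm above the table. Origin at the centre of its underside, z up. On the grid stand a cup peg (at y = -55 mm) and a perforated spoon holder (centre at y = +58 mm).
- peg_foot (a point): Point on the grid's top at the foot of the drainer's cup peg. The peg is 14 mm thick, its white plastic tip 17 mm, and it rises 62 mm above this point.
- holder (a point): Centre of the spoon holder's floor, at the height of the grid's top; axes as the drainer's. Open-topped steel box, outside 52 (x) x 81 (y) mm, its rim 68 mm above this point, with a 3 mm wall across the middle that makes two cells, each 46 (x) x 36 (y) mm inside.
- cell_a (a point): Floor centre of the holder's cell nearer the peg, 46 (x) x 36 (y) mm inside, rim 68 mm above.
- cell_b (a point): Floor centre of the holder's cell farther from the peg, 46 (x) x 36 (y) mm inside, rim 68 mm above.
- cup: Blue ceramic cup without a handle, 64 mm outside diameter, 88 mm tall, wall 4 mm, closed foot 6 mm thick; it starts lying on its side. Origin at the centre of the foot's outside, z along its axis towards the mouth.
- cup_rim (a point): Centre of the cup's mouth, in the plane of its rim (88 mm along the cup's z from its origin).
- spoon_a: Steel teaspoon, 138 x 28 x 12 mm, lying flat. Origin at the middle of its length, on its underside; x runs along it towards the bowl, y across. The bowl is 28 mm wide, the handle's end about 12 mm.
- spoon_a_bowl (a point): Tip of the bowl of spoon_a, 69 mm from its origin along its x.
- spoon_b: Steel teaspoon, 132 x 26 x 9 mm, lying flat. Origin at the middle of its length, on its underside; x runs along it towards the bowl, y across. The bowl is 26 mm wide, the handle's end about 12 mm.
- spoon_b_bowl (a point): Tip of the bowl of spoon_b, 66 mm from its origin along its x.
- brush: Black group-head brush, 192 mm long, lying flat. Origin at the middle of its length, on its underside; y runs along it towards the bare end of the handle, the bristles lie at -y. Handle 24 mm wide and 18 mm thick (y from -54 to +96 mm), bristle head 30 mm wide (y from -96 to -56 mm).
- brush_end (a point): Bare end of the brush's handle, 96 mm from its origin along its y.
- pot: White round pot for brushes, standing loose, 92 mm tall, mouth 90 mm outside and 78 mm inside, floor 4 mm thick and 62 mm across inside. Origin at the centre of its underside, z up.
- marker: Blue and white marker pen, 135 x 17 mm, lying on the table; to be left alone.
- tamper: Coffee tamper with a wooden handle, 95 mm tall, standing on the table; to be left alone.

How it is judged:
By the outcome, as a careful person would: the job done as asked, in the order asked, and still so for the second after the job is handed in, with the robot touching nothing.
It also fails if it takes over 72 s, if anything falls off the work surface, if the arm or the gripper's body presses on something with over 40 N, if the wrist force passes 120 N, or if a joint passes its speed limit or range.

## Robot

A 6-joint arm with a two-finger parallel gripper is mounted at the origin on the work surface; the furniture and walls round the work are solid. World frame = base frame: x ahead of the robot, y to its left, z up, the work surface at z = 0. Lengths are in m, angles in rad, forces in N, time in s.
With the tool pointing down it reaches from about 0.325 to 0.775 m from the base axis. Payload 9.3 kg.
Tool frame: the origin (TCP) lies at the centre of the arm's flange, where the gripper is bolted on; the fingertips stand 173 mm ahead of it and the grasp point (between the pads) lies 155 mm ahead of it; z points along the fingers, y is the line along which they close (so a half turn about z gives the same grasp; the last joint's range is limited). The gripper opens to 85 mm and grips with 20 to 120 N. Pads are 22 mm wide; open, the fingers measure 114 mm over their backs; the gripper's body (76 mm by 85 mm) begins 54 mm behind the grasp point. The pads swing forward as they close: fully open they stand 13 mm farther back than shut.
Start: joints at [1.178, 0.259, 0.021, 1.334, 0, 1.418], TCP at [0.131, 0.534, 0.405] pointing down, gripper open.
Joint ranges: [-3.04, 3.04], [-0.91, 1.82], [-1.04, 1.36], [-1.92, 1.95], [-1.52, 1.45], [-3.14, 3.14]. Speed limits (rad/s): [2.22, 2.22, 2.79, 3.14, 3.14, 3.14].

## Interface

Orientations are given as a rotation vector (axis times angle).
In Python, from bench import manip, kin, status, get_image, camera_params, workorder gives the robot as it stands. Calls block until the motion is done:
- manip.move_pose(position, orientation): joint-space move of the TCP to a pose.
- manip.move_l(position, rot=None, vel=0.15, threshold=None): straight line of the TCP; rot=None keeps the orientation; vel is the mean speed in m/s. With threshold (N) it stops when the force on the tool has changed by that much, and returns True; else False.
- manip.movej(angles): joint-space move.
- manip.grip(opening): finger opening in m; the grip force is fixed at half the most; returns when the fingers have stopped.
- manip.sleep(seconds).
- kin.inverse_kinematics(position, orientation): joint angles nearest the present ones, or None.
- status.sense(): the state.
- get_image(name): name is "side" or "top" or "wrist"; returns (picture, depth): 420x560x3 uint8, blue, green, red; 420x560 float32, m along the optical axis (not along the pixel's ray), 0 where there is no reading.
- camera_params(name): a dict with "camera_matrix" (3x3 intrinsics, pixels), "eye" and "orientation" of the camera in the world. Camera axes: x right, y up, looking along -z (the intrinsics and any distortion apply to the point x, -y, -z); pixel columns grow to the right and rows downward; lengths in m; the calibration is good to about 2 mm. A picture is of the moment at which its call begins: read the wrist's pose just before it. camera_params takes no time and is no camera call; for the wrist camera it gives the pose at the moment of the call.
A pose or a line that the arm cannot do raises manip.MotionError and nothing moves.
- workorder.job_done(): hands the job in; it is judged then, once.
The state is a dict: "time_s": time; "joints": joint angles; "joint_velocities": joint speeds; "effort": joint torques, N m; "eef_pos": TCP position; "tool_rot": TCP orientation; "force": force on the tool from outside, world axes, zero at the start; "torque": the same for the moment, N m; "opening": finger opening in m; "finger_force": force on a finger pad.
Only numpy, scipy, OpenCV 4.12 (cv2) and the standard library are available. Lean on these libraries where they do the work, as an engineer would, in place of code of your own. Each camera call takes 0.05 s, during which the arm holds its last target. There are 200 camera calls.

## Working session

There is one attempt and no reset: what is moved stays moved. The work goes in short steps, each a Python script; the robot and the scene stay as the last script left them, time stands still between calls to the robot, and variables do not carry over. Pictures are saved under pics/ and viewed, at most 11 in all, crops included, and the job is handed in when it is done.

```bash
ls; mkdir -p pics; python3 - <<'E'
from bench import *
import cv2,numpy as np
for n in("top","side"):
    p,d=get_image(n); cv2.imwrite(f"pics/{n}0.png",p); np.save(f"pics/{n}0.npy",d)
    c=camera_params(n); print(n,c)
print(status.sense())
E
```

```text
pics
top {'camera_matrix': array([[403.49751445,   0.        , 283.11304395],
       [  0.        , 403.49751445, 213.65186771],
       [  0.        ,   0.        ,   1.        ]]), 'eye': array([0.49986952, 0.0108303 , 1.08283461]), 'orientation': array([ 0.06695564, -0.06048339, -1.58038888])}
side {'camera_matrix': array([[412.71671817,   0.        , 284.08211216],
       [  0.        , 412.71671817, 205.509075  ],
       [  0.        ,   0.        ,   1.        ]]), 'eye': array([ 0.36539642, -1.03125271,  0.85947662]), 'orientation': array([ 0.92769539, -0.08679103, -0.18017763])}
{'time_s': 0.1, 'joints': array([ 1.17841756e+00,  2.59181611e-01,  2.08079292e-02,  1.33372679e+00,
       -1.21634449e-05,  1.41819945e+00]), 'joint_velocities': array([ 0.00164324, -0.00111727,  0.0012971 , -0.00128735,  0.00027118,
       -0.00061512]), 'effort': array([ 3.94046583e-03, -5.56695986e+01,  3.45068049e+01,  1.16678633e-02,
       -1.52975435e-04, -7.16132604e-06]), 'eef_pos': array([0.13060585, 0.53421886, 0.40408995]), 'tool_rot': array([-3.75706177e-01, -3.11870386e+00,  1.97788771e-03]), 'force': array([0.38425081, 0.04372744, 0.00691087]), 'torque': array([-0.01428632,  0.0484856 ,  0.02942433]), 'finger_force': 0.0, 'opening': 0.08576703149973401}
```

View pics/top0.png

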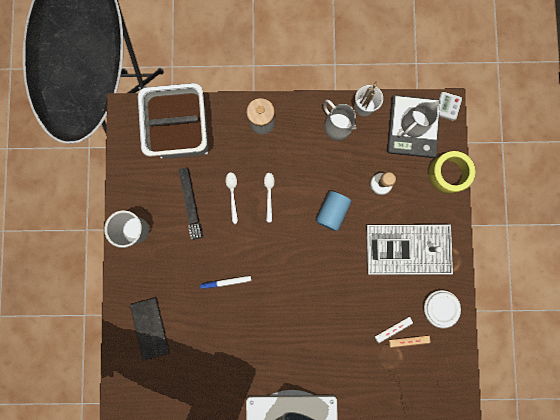

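View pics/side0.png

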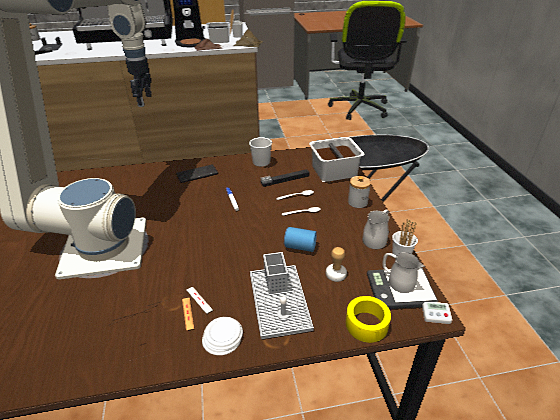

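```bash
cat > h.py <<'E'
from bench import *
import cv2,numpy as np
from scipy.spatial.transform import Rotation as R
def cloud(d,c):
    """world xyz for every pixel of depth image"""
    K=c["camera_matrix"]; v,u=np.indices(d.shape)
    P=np.stack([(u-K[0,2])/K[0,0]*d,-(v-K[1,2])/K[1,1]*d,-d],-1)
    return P@R.from_rotvec(c["orientation"]).as_matrix().T+c["eye"]
def onplane(uv,c,z):
    K=c["camera_matrix"]; uv=np.atleast_2d(uv).astype(float)
    r=np.stack([(uv[:,0]-K[0,2])/K[0,0],-(uv[:,1]-K[1,2])/K[1,1],-np.ones(len(uv))],-1)@R.from_rotvec(c["orientation"]).as_matrix().T
    return c["eye"]+r*((z-c["eye"][2])/r[:,2])[:,None]
def pcarect(P):
    (c,s,a)=cv2.minAreaRect((P[:,:2]*1000).astype(np.float32)); return np.round(c,1),np.round(s,1),round(a,1)
E
python3 - <<'E'
from h import *
p=cv2.imread("pics/top0.png");d=np.load("pics/top0.npy");W=cloud(d,camera_params("top"))
def blob(x0,x1,y0,y1,m=None,name=""):
    k=np.zeros(d.shape,bool);k[y0:y1,x0:x1]=1;k&=d>0
    if m is not None:k&=m
    P=W[k];print(name,len(P),pcarect(P),"mean",P.mean(0).round(4),"zpct",np.percentile(P[:,2],[2,50,98]).round(4))
    return P
g=p.max(2).astype(int);b=p[...,0].astype(int)-p[...,2]
blob(220,243,165,230,g>130,"spL");blob(258,280,165,230,g>130,"spR")
blob(310,355,185,235,b>25,"cup");blob(170,205,160,245,W[...,2]>0.008,"brush")
blob(100,152,205,252,W[...,2]>0.085,"potrim")
blob(365,455,220,280,W[...,2]>0.012,"drainer");blob(365,455,220,280,W[...,2]>0.05,"holder+peg")
blob(418,455,220,280,W[...,2]>0.05,"peg");blob(365,418,220,280,W[...,2]>0.07,"holder")
blob(210,225,100,100+20,None,"table");blob(195,255,270,295,None,'tablemk')
blob(365,400,165,200,W[...,2]>0.015,"tamper")
z=cv2.resize(p[155:245,165:365],None,fx=4,fy=4,interpolation=cv2.INTER_CUBIC)
a=cv2.resize(p[218:280,362:460],None,fx=4,fy=4,interpolation=cv2.INTER_CUBIC)
q=cv2.resize(p[200:255,98:158],None,fx=4,fy=4,interpolation=cv2.INTER_CUBIC)
o=np.zeros((600,800,3),np.uint8);o[:z.shape[0],:z.shape[1]]=z
o[360:360+240,:a.shape[1]]=a[:240];o[360:360+220,400:400+240]=q
cv2.imwrite("pics/crop0.png",o)
E
```

```text
spL 307 (array([633.1, 155.2]), array([139.4,  31.5]), 1.1) mean [0.6426 0.152  0.0059] zpct [-0.0013  0.0059  0.0137]
spR 294 (array([632. ,  52.3]), array([ 27.4, 133.3]), 89.7) mean [0.6408 0.0528 0.0057] zpct [-0.0007  0.0055  0.0126]
cup 844 (array([ 591.3, -115.5]), array([61.8, 87.9]), 64.4) mean [ 0.5903 -0.1138  0.0575] zpct [0.0371 0.0598 0.0669]
brush 731 (array([614.3, 280.4]), array([192.3,  65.3]), 12.6) mean [0.6153 0.261  0.019 ] zpct [0.0105 0.0191 0.0278]
potrim 242 (array([548.1, 409.7]), array([90.1, 86.4]), 88.9) mean [0.5488 0.4157 0.0911] zpct [0.0853 0.0914 0.0949]
drainer 2507 (array([ 490., -316.]), array([128.9, 221.2]), 0.3) mean [ 0.4899 -0.3086  0.0304] zpct [0.0123 0.0198 0.0886]
holder+peg 459 (array([ 488.9, -297.8]), array([163. ,  51.9]), 89.0) mean [ 0.4899 -0.271   0.077 ] zpct [0.0519 0.0809 0.0906]
peg 53 (array([ 489.8, -370. ]), array([15.7, 15.2]), 32.9) mean [ 0.4899 -0.3681  0.0735] zpct [0.0511 0.0759 0.0833]
holder 291 (array([ 489.6, -257.8]), array([83.1, 51.7]), 89.2) mean [ 0.49   -0.2589  0.0843] zpct [0.0712 0.0864 0.0912]
table 297 (array([876.9, 193.9]), array([55.7, 39.9]), 0.3) mean [0.8769 0.1935 0.0012] zpct [-0.0026  0.0012  0.0053]
tablemk 1495 (array([407.4, 172.5]), array([158.1,  63.7]), 89.4) mean [0.4077 0.1719 0.0041] zpct [-0.0023  0.002   0.0182]
tamper 410 (array([ 663.1, -244.4]), array([54.7, 47.9]), 26.9) mean [ 0.6625 -0.2433  0.0528] zpct [0.0158 0.033  0.0981]
```

View pics/crop0.png

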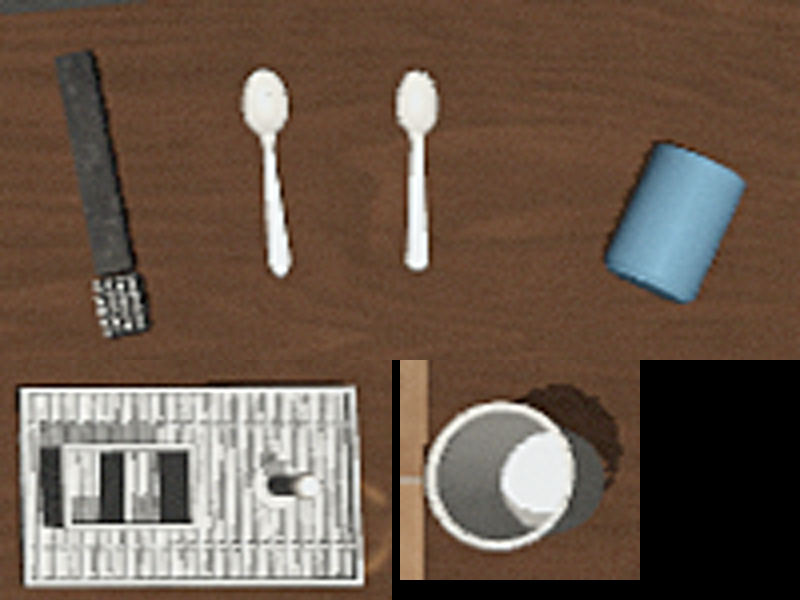

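```bash
python3 - <<'E'
from h import *
p=cv2.imread("pics/side0.png");d=np.load("pics/side0.npy")
o=np.zeros((600,800,3),np.uint8)
o[:350,:500]=cv2.resize(p[218:262,275:325],(500,350)[:2] if 0 else (500,350),interpolation=cv2.INTER_CUBIC)
o[350:600,:500]=cv2.resize(p[155:220,220:350],(500,250),interpolation=cv2.INTER_CUBIC)
cv2.imwrite("pics/crop1.png",o)
W=cloud(d,camera_params("side"))
print("side row 240, x y z:");print(W[240,284:318:2].round(3))
# refined fits from top
p=cv2.imread("pics/top0.png");d=np.load("pics/top0.npy");c=camera_params("top")
g=p.max(2).astype(int);W=cloud(d,c)
for n,x0,x1 in(("L",220,243),("R",258,280)):
    m=np.zeros(g.shape,bool);m[165:230,x0:x1]=g[165:230,x0:x1]>110
    v,u=np.nonzero(m);P=onplane(np.c_[u,v],c,.005)
    for lo in np.arange(.56,.71,.015):
        k=(P[:,0]>=lo)&(P[:,0]<lo+.015)
        if k.any():print(n,round(lo,3),P[k].mean(0).round(4)[:2],"w",np.ptp(P[k,1]).round(4),"z",np.median(W[m][k,2]).round(4))
    print(P[:,0].min(),P[:,0].max())
# brush
k=np.zeros(g.shape,bool);k[160:245,174:205]=1;k&=W[...,2]>.012;P=W[k];print("brush",pcarect(P))
for lo in np.arange(.51,.72,.02):
    q=P[(P[:,0]>=lo)&(P[:,0]<lo+.02)]
    if len(q):print(round(lo,3),q.mean(0).round(4),np.ptp(q[:,1]).round(4))
# pot rim circle
k=np.zeros(g.shape,bool);k[200:255,98:158]=1;k&=abs(W[...,2]-.0915)<.006
P=W[k][:,:2];A=np.c_[2*P,np.ones(len(P))];s=np.linalg.lstsq(A,(P**2).sum(1),rcond=None)[0];print("pot",s[:2],np.sqrt(s[2]+s[:2]@s[:2]))
E
```

```text
side row 240, x y z:
[[ 0.549 -0.076 -0.001]
 [ 0.546 -0.125  0.042]
 [ 0.551 -0.128  0.044]
 [ 0.557 -0.128  0.043]
 [ 0.562 -0.131  0.045]
 [ 0.568 -0.132  0.045]
 [ 0.574 -0.136  0.047]
 [ 0.579 -0.138  0.048]
 [ 0.584 -0.143  0.051]
 [ 0.59  -0.143  0.05 ]
 [ 0.596 -0.144  0.051]
 [ 0.601 -0.147  0.052]
 [ 0.607 -0.148  0.052]
 [ 0.613 -0.148  0.051]
 [ 0.619 -0.15   0.052]
 [ 0.636 -0.113  0.017]
 [ 0.647 -0.095 -0.   ]]
L 0.56 [0.5694 0.1451] w 0.0134 z 0.0033
L 0.575 [0.5824 0.1453] w 0.0241 z 0.0062
L 0.59 [0.5968 0.148 ] w 0.0268 z 0.0075
L 0.605 [0.612  0.1501] w 0.0161 z 0.0097
L 0.62 [0.6266 0.1509] w 0.0081 z 0.0104
L 0.635 [0.6416 0.1527] w 0.0162 z 0.0116
L 0.65 [0.6584 0.1541] w 0.0216 z 0.0079
L 0.665 [0.6724 0.1546] w 0.0297 z 0.005
L 0.68 [0.6869 0.156 ] w 0.0297 z 0.0048
L 0.695 [0.6984 0.1562] w 0.0189 z 0.007
0.552917450440656 0.7019819458801051
R 0.56 [0.5701 0.0536] w 0.0134 z 0.0029
R 0.575 [0.5829 0.0556] w 0.0349 z 0.0047
R 0.59 [0.5989 0.0587] w 0.0349 z 0.0058
R 0.605 [0.6123 0.062 ] w 0.035 z 0.0034
R 0.62 [0.6267 0.0598] w 0.0349 z 0.0034
R 0.635 [0.6434 0.0571] w 0.0539 z 0.0054
R 0.65 [0.6572 0.0483] w 0.0405 z 0.0048
R 0.665 [0.6722 0.0522] w 0.0271 z 0.0042
R 0.68 [0.6868 0.0524] w 0.027 z 0.0048
R 0.695 [0.6969 0.0524] w 0.0162 z 0.008
0.5653716956574321 0.7007703306310742
brush (array([557.9, 188.8]), array([348.3, 137.1]), 50.5)
0.51 [0.5277 0.2455 0.0183] 0.026
0.53 [0.5403 0.2459 0.0207] 0.031
0.55 [0.5594 0.2493 0.0197] 0.0283
0.57 [0.5799 0.2542 0.0193] 0.026
0.59 [0.5999 0.2585 0.0188] 0.0273
0.61 [0.62   0.2623 0.0194] 0.026
0.63 [0.6397 0.2661 0.0192] 0.0266
0.65 [0.66   0.2703 0.0189] 0.0262
0.67 [0.68   0.2746 0.0194] 0.0276
0.69 [0.7003 0.2785 0.0193] 0.0258
0.71 [0.7123 0.2751 0.0179] 0.015
pot [0.54847696 0.40874458] 0.042451987893019516
```

View pics/crop1.png

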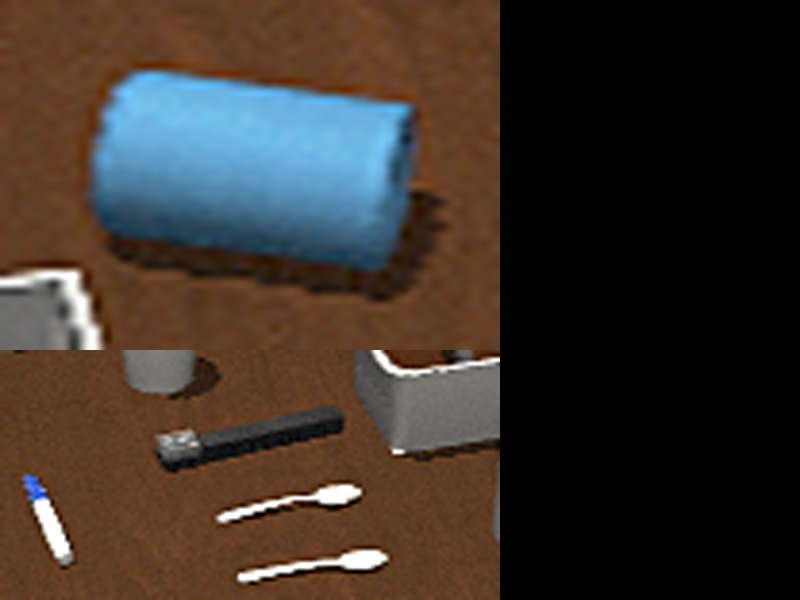

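```bash
cat >> h.py <<'E'
Z=np.array([0,0,1.])
def frame(x,z):
    x=x/np.linalg.norm(x); return np.c_[x,np.cross(z,x),z]
def unit(az): return np.array([np.cos(az),np.sin(az),0])
def down(a,s,al=0):
    """tool down, leaning by al so that it points towards a; tool x = s*a (tilted)"""
    z=-Z*np.cos(al)+a*np.sin(al); return frame(s*(a*np.cos(al)+Z*np.sin(al)),z)
def level(az,th,s):
    """tool pointing az, th below level; tool x = s*(downward perpendicular)"""
    h=unit(az); return frame(s*(-np.sin(th)*h-np.cos(th)*Z),np.cos(th)*h-np.sin(th)*Z)
def tcp(g,Rm,L=.155): return np.asarray(g)-L*Rm[:,2]
def ik(g,Rm,L=.155):
    return kin.inverse_kinematics(tcp(g,Rm,L),R.from_matrix(Rm).as_rotvec())
E
python3 - <<'E'
from h import *
c=camera_params("top");np.set_printoptions(precision=3,suppress=True)
print(onplane([(235.5,223.2),(230.75,172.3),(269.2,222.5),(269.2,172.3)],c,.005))
D=np.deg2rad
def show(n,g,mk):
    for s in(1,-1):
        print(n,s,ik(g,mk(s)))
show("pickA",(.586,.147,.02),lambda s:down(unit(D(4)),s))
show("pickB",(.586,.052,.02),lambda s:down(unit(D(0)),s))
show("pickBr",(.578,.2535,.02),lambda s:down(unit(D(11.8)),s))
for al in(20,30,40):show(f"cup{al}",(.585,-.105,.032),lambda s:down(unit(D(-64.4+0)) ,s,D(al)))
def scan(n,g,azs,ths,hs=(0,.1)):
    for az in azs:
        for th in ths:
            r=[''.join('Y' if ik(np.add(g,(0,0,h)),level(D(az),D(th),s)) is not None else '-' for h in hs) for s in(1,-1)]
            print(n,az,th,r)
scan("cellA",(.49,-.2775,.135),range(-75,1,15),(0,15,25))
scan("pot",(.548,.410,.135),(20,36,50),(15,25))
scan("peg",(.49,-.371,.084),(-30,-15,0,15,30),(10,20,30))
E
```

```text
[[0.563 0.143 0.005]
 [0.701 0.155 0.005]
 [0.564 0.052 0.005]
 [0.7   0.051 0.005]]
pickA 1 [ 0.107  0.501 -0.225  0.845  0.    -3.104]
pickA -1 [ 0.107  0.501 -0.225  0.845  0.     0.037]
pickB 1 [-0.054  0.479 -0.266  0.826  0.     3.088]
pickB -1 [-0.054  0.479 -0.266  0.826  0.    -0.054]
pickBr 1 [ 0.28   0.539 -0.153  0.879 -0.    -3.067]
pickBr -1 [ 0.28   0.539 -0.153  0.879  0.     0.075]
cup20 1 [-0.19   0.398 -0.436  0.524 -0.278 -2.238]
cup20 -1 [-0.19   0.398 -0.436  0.524 -0.278  0.904]
cup30 1 [-0.122  0.393 -0.528  0.349 -0.435 -2.207]
cup30 -1 [-0.122  0.393 -0.528  0.349 -0.435  0.934]
cup40 1 [-0.056  0.412 -0.614  0.161 -0.598 -2.194]
cup40 -1 [-0.056  0.412 -0.614  0.161 -0.598  0.948]
cellA -75 0 ['--', '--']
cellA -75 15 ['YY', 'YY']
cellA -75 25 ['YY', 'YY']
cellA -60 0 ['--', '--']
cellA -60 15 ['--', '--']
cellA -60 25 ['-Y', '-Y']
cellA -45 0 ['--', '--']
cellA -45 15 ['--', '--']
cellA -45 25 ['-Y', '-Y']
cellA -30 0 ['--', '--']
cellA -30 15 ['--', '--']
cellA -30 25 ['--', '--']
cellA -15 0 ['--', '--']
cellA -15 15 ['--', '--']
cellA -15 25 ['-Y', '-Y']
cellA 0 0 ['--', '--']
cellA 0 15 ['-Y', '-Y']
cellA 0 25 ['YY', 'YY']
pot 20 15 ['YY', 'YY']
pot 20 25 ['YY', 'YY']
pot 36 15 ['-Y', '-Y']
pot 36 25 ['YY', 'YY']
pot 50 15 ['-Y', '-Y']
pot 50 25 ['YY', 'YY']
peg -30 10 ['--', '--']
peg -30 20 ['--', '--']
peg -30 30 ['-Y', '-Y']
peg -15 10 ['--', '--']
peg -15 20 ['-Y', '-Y']
peg -15 30 ['YY', 'YY']
peg 0 10 ['-Y', '-Y']
peg 0 20 ['YY', 'YY']
peg 0 30 ['YY', 'YY']
peg 15 10 ['YY', 'YY']
peg 15 20 ['YY', 'YY']
peg 15 30 ['YY', 'YY']
peg 30 10 ['YY', 'YY']
peg 30 20 ['YY', 'YY']
peg 30 30 ['YY', 'YY']
```

```bash
cat >> h.py <<'E'
def place(a,d,Rg,az):
    """tool orientation that carries grasp Rg of an object with axis a (horizontal) to axis d (pointing down), tool azimuth az"""
    def basis(v,w): y=np.cross(v,w);y/=np.linalg.norm(y);return np.c_[v,y,np.cross(v,y)]
    # tool-side: v=axis in tool frame, plane of (axis, tool z)
    return basis(d,unit(az))@basis(Rg.T@a,Z).T
E
python3 - <<'E'
from h import *
np.set_printoptions(precision=2,suppress=True);D=np.deg2rad
def lean(az,th): return -np.sin(th)*unit(az)-np.cos(th)*Z
a=unit(D(5));al=D(8)
for s in(1,-1):
  Rg=down(a,s,al);print(s,ik((.586,.146,.02),Rg))
  for az in(-70,-80,-90,-100):
    for th in(8,12,16):
      d=lean(D(az),D(th));Rp=place(a,d,Rg,D(az))
      o=[]
      for cy in(-.2775,-.2385):
        for h in(0,.05,.11):
          g=np.array([.49,cy,.018])-d*.1145;g+=unit(D(az))*-.034*np.tan(D(th))+Z*(h+.004)
          o.append(ik(g,Rp))
      print(s,az,th,''.join('-' if q is None else 'Y' for q in o),o[0],o[5])
  print("check pitch",Rp[:,2])
E
```

```text
1 [ 0.11  0.43 -0.36  0.64 -0.   -3.12]
1 -70 8 -YY-YY None [-0.21  0.15 -0.92 -0.58 -0.95  0.42]
1 -70 12 YYYYYY [-0.33  0.39 -1.03 -0.89 -0.82  0.4 ] [-0.23  0.11 -0.87 -0.39 -0.9   0.48]
1 -70 16 YYYYYY [-0.35  0.34 -0.98 -0.71 -0.77  0.45] [-0.26  0.09 -0.81 -0.23 -0.85  0.53]
1 -80 8 YYYYYY [-0.25  0.44 -0.94 -0.77 -1.07  0.55] [-0.16  0.19 -0.78 -0.26 -1.14  0.67]
1 -80 12 YYYYYY [-0.27  0.39 -0.9  -0.59 -1.01  0.62] [-0.19  0.17 -0.73 -0.1  -1.07  0.74]
1 -80 16 YYYYYY [-0.3   0.35 -0.85 -0.43 -0.95  0.67] [-0.21  0.15 -0.68  0.04 -1.01  0.78]
1 -90 8 YYYYYY [-0.22  0.45 -0.76 -0.28 -1.22  0.89] [-0.14  0.26 -0.58  0.27 -1.26  1.1 ]
1 -90 12 YYYYYY [-0.24  0.41 -0.73 -0.15 -1.15  0.95] [-0.16  0.24 -0.55  0.36 -1.19  1.12]
1 -90 16 YYYYYY [-0.27  0.38 -0.7  -0.04 -1.08  0.98] [-0.19  0.23 -0.52  0.43 -1.11  1.13]
1 -100 8 YYYYYY [-0.21  0.51 -0.52  0.43 -1.29  1.45] [-0.13  0.4  -0.34  0.98 -1.29  1.72]
1 -100 12 YYYYYY [-0.23  0.48 -0.51  0.43 -1.22  1.41] [-0.16  0.36 -0.34  0.92 -1.22  1.62]
1 -100 16 YYYYYY [-0.25  0.45 -0.51  0.44 -1.15  1.38] [-0.18  0.33 -0.33  0.89 -1.
[... 496 characters left out ...]
.1  -1.07 -2.4 ]
-1 -80 16 YYYYYY [-0.3   0.35 -0.85 -0.43 -0.95 -2.47] [-0.21  0.15 -0.68  0.04 -1.01 -2.36]
-1 -90 8 YYYYYY [-0.22  0.45 -0.76 -0.28 -1.22 -2.25] [-0.14  0.26 -0.58  0.27 -1.26 -2.04]
-1 -90 12 YYYYYY [-0.24  0.41 -0.73 -0.15 -1.15 -2.19] [-0.16  0.24 -0.55  0.36 -1.19 -2.02]
-1 -90 16 YYYYYY [-0.27  0.38 -0.7  -0.04 -1.08 -2.16] [-0.19  0.23 -0.52  0.43 -1.11 -2.01]
-1 -100 8 YYYYYY [-0.21  0.51 -0.52  0.43 -1.29 -1.69] [-0.13  0.4  -0.34  0.98 -1.29 -1.43]
-1 -100 12 YYYYYY [-0.23  0.48 -0.51  0.43 -1.22 -1.73] [-0.16  0.36 -0.34  0.92 -1.22 -1.52]
-1 -100 16 YYYYYY [-0.25  0.45 -0.51  0.44 -1.15 -1.76] [-0.18  0.33 -0.33  0.89 -1.15 -1.58]
check pitch [-0.16 -0.9  -0.41]
```

```bash
cat >> h.py <<'E'
D=np.deg2rad
def lean(az,th): return -np.sin(th)*unit(az)-np.cos(th)*Z
def go(g,Rm,L=.155): manip.move_pose(tcp(g,Rm,L),R.from_matrix(Rm).as_rotvec())
def lin(g,Rm,L=.155,vel=.15,threshold=None): return manip.move_l(tcp(g,Rm,L),R.from_matrix(Rm).as_rotvec(),vel=vel,threshold=threshold)
def st(n=""):
    s=status.sense();print(n,"t",round(s["time_s"],2),"F",s["force"].round(1),"op",round(s["opening"],4),"ff",round(float(s["finger_force"]),1),"p",s["eef_pos"].round(4))
def snap(n,f):
    p,d=get_image(n);cv2.imwrite(f"pics/{f}.png",p);np.save(f"pics/{f}.npy",d)
def pick_spoon(g,a,s,opening=.035):
    Rg=down(a,s,D(8)); g=np.array(g,float)
    go(g+Z*.08,Rg,.173); manip.grip(opening); st("hover")
    print("contact",lin(g+Z*.003,Rg,.173,vel=.12,threshold=8)); st("low")
    manip.grip(0.0); st("grip")
    lin(g+Z*.15,Rg,.173,vel=.3); st("up"); return Rg
E
python3 - <<'E'
from h import *
tip=np.array([.701,.155]);end=np.array([.563,.143]);u=(tip-end)/np.linalg.norm(tip-end)
g=[*(end+u*.0235),0];a=np.array([*u,0])
Rg=pick_spoon(g,a,-1)
snap("side","side1")
p=cv2.imread("pics/side1.png");cv2.imwrite("pics/side1c.png",cv2.resize(p[60:230,200:400],(700,595)))
E
```

```text
hover t 2.85 F [ 0.2 -0.2 -0.3] op 0.0349 ff 0.0 p [0.5624 0.143  0.2513]
contact False
low t 3.64 F [ 0.  -0.7 -0.3] op 0.0352 ff 0.0 p [0.5627 0.143  0.1748]
grip t 4.08 F [-3.   0.2 15.9] op -0.0002 ff 8.2 p [0.5634 0.143  0.177 ]
up t 4.72 F [-0.2  0.7 -0.7] op -0.0001 ff 0.0 p [0.5622 0.1429 0.3219]
```

View pics/side1c.png

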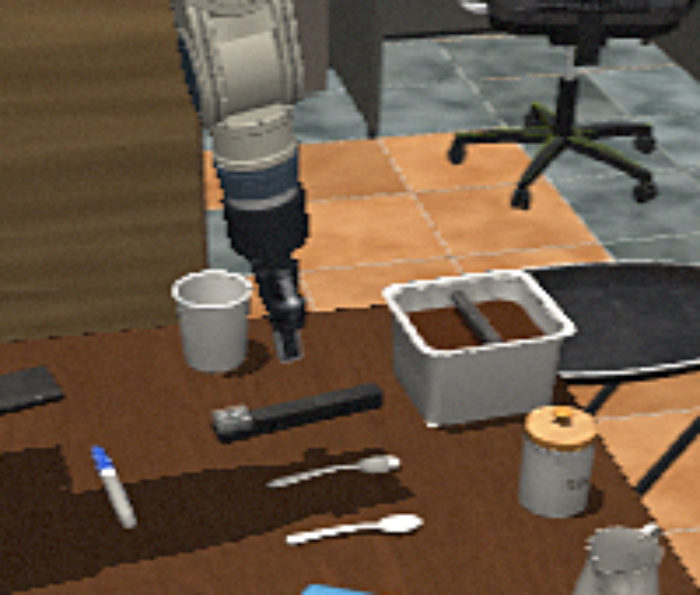

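```bash
python3 - <<'E'
from h import *
c=camera_params("wrist");snap("wrist","w1");np.save("pics/w1c.npy",c)
print(c)
E
```

```text
{'camera_matrix': array([[378.3550548 ,   0.        , 274.42666933],
       [  0.        , 378.3550548 , 207.42405126],
       [  0.        ,   0.        ,   1.        ]]), 'eye': array([0.48701047, 0.13704265, 0.27978908]), 'orientation': array([-0.34422764, -0.37663804,  1.62764986])}
```

View pics/w1.png

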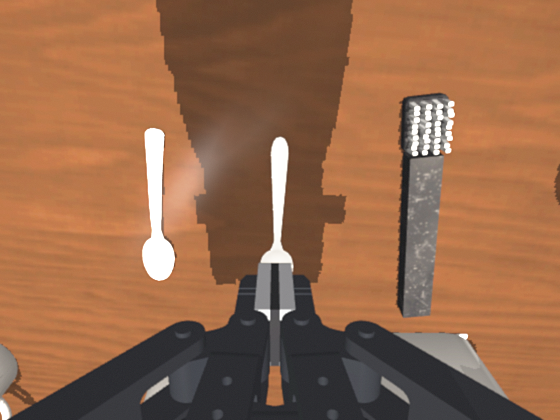

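```bash
python3 - <<'E'
from h import *
np.set_printoptions(precision=4,suppress=True)
c=np.load("pics/w1c.npy",allow_pickle=True).item();d=np.load("pics/w1.npy");p=cv2.imread("pics/w1.png")
print(onplane([(280,139),(278,255),(154,131),(159,279),(283,265),(416,316),(429,97)],c,.004))
W=cloud(d,c)
for v in range(136,262,8):
    print("A",v,W[v,281-(v-139)//40].round(4), "B",W[v,155+(v-131)//35].round(4))
print("brush",W[170:310:30,422].round(4),"tablepts",W[60,[50,270,500]].round(4),"tip",W[270,285],W[270,265])
E
```

```text
[[0.5643 0.1482 0.004 ]
 [0.6665 0.1562 0.004 ]
 [0.5665 0.0549 0.004 ]
 [0.7013 0.0526 0.004 ]
 [0.6765 0.1615 0.004 ]
 [0.723  0.2922 0.004 ]
 [0.5246 0.2507 0.004 ]]
A 136 [0.5627 0.1496 0.0009] B [0.5706 0.0551 0.0028]
A 144 [0.5685 0.1493 0.0026] B [0.5764 0.0552 0.0041]
A 152 [0.5741 0.1498 0.0045] B [0.5819 0.0555 0.0062]
A 160 [0.5803 0.1504 0.005 ] B [0.5884 0.0551 0.006 ]
A 168 [0.5864 0.151  0.0058] B [0.5946 0.0557 0.0064]
A 176 [0.592  0.1515 0.0083] B [0.6011 0.0555 0.0067]
A 184 [0.5992 0.1514 0.007 ] B [0.6074 0.0554 0.0076]
A 192 [0.6053 0.152  0.0085] B [0.614  0.0552 0.0081]
A 200 [0.6114 0.1526 0.0102] B [0.6206 0.0551 0.0088]
A 208 [0.6182 0.1532 0.0104] B [0.627  0.056  0.0101]
A 216 [0.6246 0.1538 0.0119] B [0.6346 0.0554 0.0094]
A 224 [0.6314 0.1536 0.0128] B [0.642  0.0551 0.0094]
A 232 [0.6394 0.1544 0.0116] B [0.6504 0.0543 0.0079]
A 240 [0.6469 0.1551 0.0117] B [0.6597 0.0539 0.0053]
A 248 [0.6559 0.156  0.0096] B [0.6699 0.0526 0.002 ]
A 256 [0.6676 0.1571 0.0038] B [0.6775 0.0524 0.0029]
brush [[0.5743 0.2536 0.0182]
 [0.5976 0.2593 0.0195]
 [0.6238 0.2667 0.0183]
 [0.6518 0.2741 0.0181]
 [0.6812 0.2815 0.0192]] tablepts [[ 0.5239 -0.0153  0.0001]
 [ 0.5104  0.1361  0.0008]
 [ 0.4964  0.2944  0.0003]] tip [0.5726 0.1488 0.1585] [0.5728 0.141  0.1592]
```

```bash
cat >> h.py <<'E'
def pick2(g,a,s=-1,opening=.024,back=.002):
    Rg=down(a,s,D(8)); g=np.array(g,float)
    go(g+Z*.06,Rg,.173); manip.grip(opening); st("hover")
    lin(g+Z*.012,Rg,.173,vel=.2)
    print("contact",lin(g-Z*.008,Rg,.173,vel=.04,threshold=4)); st("low")
    p=status.sense()["eef_pos"]; manip.move_l(p+Z*back,vel=.05); manip.grip(0.0); st("grip")
    lin(g+Z*.15,Rg,.173,vel=.3); st("up"); return Rg
E
python3 - <<'E'
from h import *
pick2([.598,.1505,0],unit(D(4)))
E
```

```text
hover t 5.63 F [-0.1 -0.1  0.4] op 0.024 ff 0.0 p [0.5741 0.1488 0.2326]
contact True
low t 6.41 F [-1.7 -0.4  7.9] op 0.0239 ff 4.1 p [0.5745 0.1489 0.1725]
grip t 6.93 F [-1.2  0.6  5.2] op 0.0124 ff 58.4 p [0.5746 0.149  0.1747]
up t 7.58 F [ 0.  -0.6 -0.1] op -0.0002 ff 0.0 p [0.5738 0.1488 0.3212]
```

```bash
python3 - <<'E'
from h import *
manip.grip(.05)
c=camera_params("wrist");snap("wrist","w2");np.save("pics/w2c.npy",c)
d=np.load("pics/w2.npy");W=cloud(d,c);p=cv2.imread("pics/w2.png")
cv2.imwrite("pics/w2c.png",cv2.resize(p[100:300,180:380],(600,600),interpolation=cv2.INTER_CUBIC))
E
```

```text
(no output)
```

View pics/w2c.png

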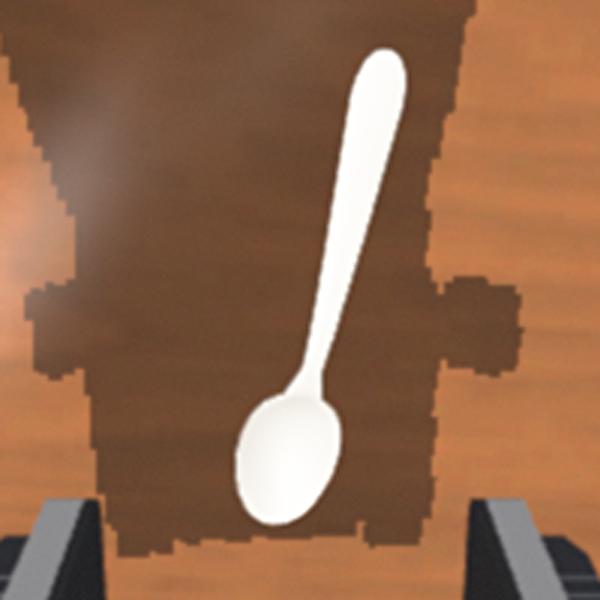

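```bash
python3 - <<'E'
from h import *
np.set_printoptions(precision=4,suppress=True)
c=np.load("pics/w2c.npy",allow_pickle=True).item();d=np.load("pics/w2.npy");p=cv2.imread("pics/w2.png");W=cloud(d,c)
# bright mask of spoon, columns widths/heights along its axis
m=(p.min(2)>190);m[:110]=0;m[278:]=0;m[:,:250]=0;m[:,:]&=True;m[:,325:]=0
P=W[m];P2=P[:,:2]-P[:,:2].mean(0)
e=onplane([(306.7,117.3),(271.7,273.3)],c,.004);print(e,np.linalg.norm(e[1]-e[0]))
u=(e[1]-e[0])[:2];L=np.linalg.norm(u);u/=L;n=np.array([-u[1],u[0]])
t=(P[:,:2]-e[0,:2])@u;w=(P[:,:2]-e[0,:2])@n
print("yaw",np.rad2deg(np.arctan2(u[1],u[0])))
for lo in np.arange(0,.14,.01):
    k=(t>=lo)&(t<lo+.01)
    if k.any():print(round(lo+.005,3),"mid",((w[k].min()+w[k].max())/2).round(4),"w",np.ptp(w[k]).round(4),"z",np.median(P[k,2]).round(4),np.percentile(P[k,2],[10,90]).round(4))
E
```

```text
[[0.559  0.1721 0.004 ]
 [0.6985 0.1562 0.004 ]] 0.14043131024938552
yaw -6.525795568129326
0.005 mid 0.0015 w 0.0121 z 0.0036 [0.0024 0.0046]
0.015 mid 0.0015 w 0.0128 z 0.0051 [0.0039 0.0061]
0.025 mid 0.0012 w 0.0115 z 0.0064 [0.0055 0.0075]
0.035 mid 0.0011 w 0.0104 z 0.008 [0.0069 0.009 ]
0.045 mid 0.0008 w 0.009 z 0.0093 [0.0083 0.0103]
0.055 mid 0.0005 w 0.008 z 0.0106 [0.0097 0.0118]
0.065 mid 0.0003 w 0.0069 z 0.0113 [0.0104 0.0122]
0.075 mid 0.0001 w 0.0059 z 0.0119 [0.0111 0.0126]
0.085 mid -0.0009 w 0.0064 z 0.0112 [0.01   0.0122]
0.095 mid -0.0013 w 0.0203 z 0.0084 [0.0063 0.01  ]
0.105 mid -0.0016 w 0.0268 z 0.0045 [0.0027 0.007 ]
0.115 mid -0.0014 w 0.0281 z 0.0034 [0.0017 0.0066]
0.125 mid -0.0015 w 0.0262 z 0.0049 [0.0028 0.0074]
0.135 mid -0.0005 w 0.0211 z 0.0073 [0.0054 0.0089]
0.145 mid 0.0042 w 0.0 z 0.0002 [0.0002 0.0002]
```

```bash
python3 - <<'E'
from h import *
u=unit(D(-7.5));n=np.array([.1136,.9935])
g=np.array([.559,.1721])+.048*np.array([.9935,-.1136])+n*.0008
print(g)
pick2([*g,0],u,opening=.02,back=.0)
E
```

```text
[0.60677888 0.167442  ]
hover t 9.02 F [-1.  -0.4 -0.2] op 0.0197 ff 0.0 p [0.5831 0.1704 0.2324]
contact True
low t 9.79 F [-2.2 -0.1  8.7] op 0.0202 ff 4.2 p [0.5835 0.1707 0.1727]
grip t 10.26 F [-1.2 -0.   6. ] op 0.015 ff 58.8 p [0.5837 0.1708 0.1731]
up t 10.9 F [ 0.3  0.2 -0.6] op 0.0152 ff 58.2 p [0.5827 0.1705 0.3212]
```

```bash
python3 - <<'E'
from h import *
c=camera_params("wrist");snap("wrist","w3");np.save("pics/w3c.npy",c);snap("side","s3")
w=cv2.imread("pics/w3.png");s=cv2.imread("pics/s3.png")
o=np.zeros((600,800,3),np.uint8)
o[:400,:400]=cv2.resize(w[180:380,180:380],(400,400),interpolation=cv2.INTER_CUBIC)
o[:400,400:]=cv2.resize(s[110:190,240:320],(400,400),interpolation=cv2.INTER_CUBIC)
cv2.imwrite("pics/v8.png",o[:400])
E
```

```text
(no output)
```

View pics/v8.png

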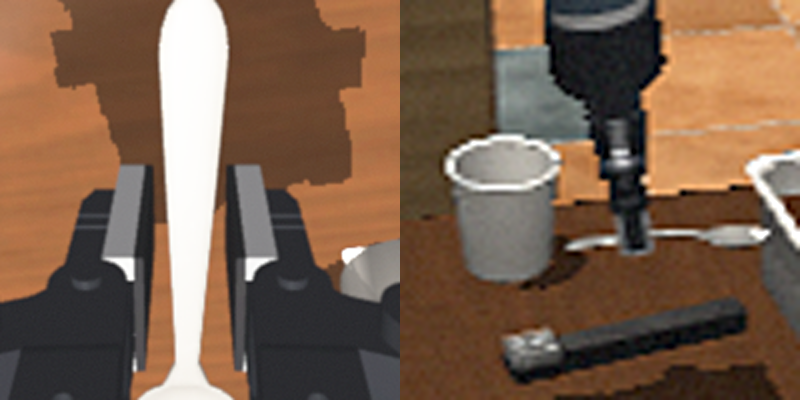

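```bash
cat >> h.py <<'E'
def put_spoon(a,cell,dist,s=-1,az=D(-90),th=D(12),clear=.008):
    Rg=down(a,s,D(8)); d=lean(az,th); Rp=place(a,d,Rg,az)
    g=np.array([*cell,.018])-d*dist-unit(az)*.034*np.tan(th)+Z*clear
    go(g+Z*.11,Rp,.165); st("above")
    print("contact",lin(g,Rp,.165,vel=.12,threshold=8)); st("low")
    manip.grip(.03); manip.sleep(.3); st("rel")
    lin(g-Rp[:,2]*.06+Z*.005,Rp,.165,vel=.15)
    lin(g-Rp[:,2]*.09+Z*.10,Rp,.165,vel=.3); st("out")
E
python3 - <<'E'
from h import *
put_spoon(unit(D(-7.5)),(.49,-.2775),.091)
snap("top","t4");snap("side","s4")
t=cv2.imread("pics/t4.png");s=cv2.imread("pics/s4.png")
cv2.imwrite("pics/v9.png",np.hstack([cv2.resize(t[205:285,360:460],(400,320),interpolation=cv2.INTER_CUBIC),cv2.resize(s[230:310,230:330],(400,320),interpolation=cv2.INTER_CUBIC)]))
d=np.load("pics/t4.npy");W=cloud(d,camera_params("top"));k=(W[...,2]>.092)&(abs(W[...,0]-.49)<.08)&(abs(W[...,1]+.28)<.09);print(W[k].round(3)[::3])
d=np.load("pics/s4.npy");W=cloud(d,camera_params("side"));k=(W[...,2]>.095)&(abs(W[...,0]-.49)<.06)&(abs(W[...,1]+.28)<.07);print(W[k].round(3)[::3])
E
```

```text
above t 13.07 F [-0.1 -0.4 -0.3] op 0.015 ff 58.2 p [ 0.4902 -0.134   0.2814]
contact False
low t 14.14 F [ 0.6 -0.8 -0.5] op 0.0153 ff 58.2 p [ 0.4902 -0.1342  0.1719]
rel t 14.73 F [-0.   0.   0.6] op 0.0302 ff 0.0 p [ 0.49   -0.1342  0.1715]
out t 15.82 F [ 0.  -1.   0.6] op 0.03 ff 0.0 p [ 0.4899 -0.0501  0.3023]
[[ 0.519 -0.191  0.261]
 [ 0.519 -0.198  0.257]
 [ 0.519 -0.205  0.254]
 [ 0.517 -0.192  0.262]
 [ 0.517 -0.2    0.258]
 [ 0.517 -0.207  0.254]
 [ 0.515 -0.193  0.259]
 [ 0.515 -0.2    0.256]
 [ 0.515 -0.206  0.255]
 [ 0.513 -0.193  0.26 ]
 [ 0.513 -0.199  0.258]
 [ 0.513 -0.207  0.254]
 [ 0.511 -0.194  0.263]
 [ 0.511 -0.2    0.261]
 [ 0.511 -0.207  0.259]
 [ 0.511 -0.214  0.258]
 [ 0.509 -0.196  0.263]
 [ 0.509 -0.203  0.259]
 [ 0.509 -0.209  0.259]
 [ 0.507 -0.191  0.265]
 [ 0.507 -0.198  0.261]
 [ 0.507 -0.205  0.258]
 [ 0.507 -0.211  0.258]
 [ 0.495 -0.292  0.11 ]
 [ 0.495 -0.295  0.122]
 [ 0.495 -0.3    0.13 ]
 [ 0.495 -0.303  0.14 ]
 [ 0.493 -0.286  0.097]
 [ 0.493 -0.289  0.109]
 [ 0.493 -0.294  0.117]
 [ 0.493 -0.298  0.126]
 [ 0.493 -0.301  0.139]
 [ 0.493 -0.3
[... 920 characters left out ...]
6]
 [ 0.466 -0.209  0.253]
 [ 0.464 -0.196  0.257]
 [ 0.464 -0.202  0.258]
 [ 0.464 -0.209  0.253]]
[[ 0.508 -0.212  0.254]
 [ 0.473 -0.211  0.256]
 [ 0.51  -0.217  0.254]
 [ 0.475 -0.214  0.254]
 [ 0.513 -0.215  0.249]
 [ 0.475 -0.213  0.25 ]
 [ 0.47  -0.215  0.249]
 [ 0.507 -0.214  0.243]
 [ 0.475 -0.212  0.244]
 [ 0.475 -0.212  0.24 ]
 [ 0.49  -0.306  0.15 ]
 [ 0.487 -0.304  0.146]
 [ 0.495 -0.304  0.145]
 [ 0.49  -0.303  0.141]
 [ 0.485 -0.303  0.138]
 [ 0.493 -0.302  0.136]
 [ 0.487 -0.302  0.134]
 [ 0.496 -0.299  0.129]
 [ 0.491 -0.298  0.125]
 [ 0.488 -0.298  0.123]
 [ 0.486 -0.294  0.116]
 [ 0.494 -0.293  0.113]
 [ 0.492 -0.292  0.109]
 [ 0.492 -0.289  0.103]
 [ 0.492 -0.288  0.098]]
```

```bash
python3 - <<'E'
from h import *
pick2([.6125,.0552,0],unit(D(-1)),opening=.024,back=0)
s=status.sense()
if s["opening"]>.004: put_spoon(unit(D(-1)),(.49,-.2375),.086,clear=.011)
c=camera_params("top");snap("top","t5");d=np.load("pics/t5.npy");W=cloud(d,c)
k=(W[...,2]>.092)&(W[...,2]<.2)&(abs(W[...,0]-.49)<.08)&(abs(W[...,1]+.28)<.09);P=W[k];print(P[P[:,1]>-.28].round(3)[::3])
E
```

```text
hover t 17.62 F [0.4 0.7 0.8] op 0.0242 ff 0.0 p [0.5883 0.0556 0.2313]
contact True
low t 18.39 F [-1.9  0.2  8.2] op 0.0238 ff 4.1 p [0.5889 0.0556 0.1725]
grip t 18.89 F [-1.2 -0.1  6.4] op 0.0153 ff 59.6 p [0.5892 0.0557 0.1731]
up t 19.54 F [ 0.7 -0.4 -1.5] op 0.0152 ff 58.4 p [0.5882 0.0556 0.321 ]
above t 21.21 F [-0.6 -0.5 -0.5] op 0.0152 ff 58.4 p [ 0.4901 -0.0931  0.2792]
contact False
low t 22.27 F [ 0.4  0.3 -0.3] op 0.0153 ff 58.4 p [ 0.4902 -0.0931  0.1701]
rel t 22.87 F [-0.2  0.4 -0.9] op 0.0298 ff 0.0 p [ 0.49   -0.0931  0.1696]
out t 23.95 F [-0.3 -0.1 -0.8] op 0.0301 ff 0.0 p [ 0.4899 -0.009   0.3003]
[[ 0.515 -0.232  0.092]
 [ 0.496 -0.265  0.128]
 [ 0.496 -0.269  0.137]
 [ 0.493 -0.253  0.094]
 [ 0.493 -0.257  0.106]
 [ 0.493 -0.261  0.118]
 [ 0.493 -0.265  0.127]
 [ 0.493 -0.269  0.137]
 [ 0.491 -0.216  0.092]
 [ 0.491 -0.254  0.105]
 [ 0.491 -0.26   0.113]
 [ 0.491 -0.263  0.125]
 [ 0.491 -0.267  0.135]
 [ 0.491 -0.273  0.139]
 [ 0.488 -0.254  0.099]
 [ 0.489 -0.257  0.112]
 [ 0.489 -0.262  0.121]
 [ 0.489 -0.266  0.133]
 [ 0.489 -0.27   0.14 ]
 [ 0.486 -0.255  0.101]
 [ 0.486 -0.26   0.112]
 [ 0.486 -0.263  0.125]
 [ 0.486 -0.268  0.132]
 [ 0.486 -0.272  0.143]
 [ 0.484 -0.268  0.132]
 [ 0.484 -0.272  0.141]]
```

```bash
python3 - <<'E'
from h import *
a=unit(D(11.8));s=-1;g=np.array([.578,.2533,0]);Rg=down(a,s)
az=D(36);th=D(26);h=unit(az);d=lean(az,th);Rp=place(a,d,Rg,az)
pot=np.array([.548,.410,0]);gp=pot-h*.017+Z*.012-d*.138;L=.166
for e in(0,.15):
    q=ik(gp+Z*e,Rp,L);print(q); assert q is not None
go(g+Z*.10,Rg,.173);manip.grip(.05);st("hover")
print(lin(g+Z*.004,Rg,.173,vel=.15,threshold=8));manip.grip(.0);st("grip")
assert status.sense()["opening"]>.01
lin(g+Z*.22,Rg,.173,vel=.3);st("up")
go(gp+Z*.15,Rp,L);st("above")
print("contact",lin(gp+Z*.03,Rp,L,vel=.15,threshold=8));print("contact",lin(gp,Rp,L,vel=.06,threshold=5));st("low")
E
```

```text
[ 0.46980026  0.36860373 -0.86560797 -0.77543565  0.1423597   3.07162924]
[ 0.46980026  0.10368518 -0.65424514 -0.29915427  0.1423597   3.07162924]
hover t 25.93 F [-0.1 -0.4  0.4] op 0.05 ff 0.0 p [0.578  0.2531 0.2731]
False
grip t 27.08 F [-0.2  0.7  6.2] op 0.0222 ff 59.8 p [0.5783 0.2534 0.1784]
up t 27.95 F [-0.3 -0.7 -1. ] op 0.0222 ff 59.0 p [0.5778 0.2532 0.3915]
above t 30.48 F [ 0.6  1.1 -1.1] op 0.0219 ff 59.1 p [0.4627 0.3479 0.3587]
contact False
contact False
low t 32.08 F [ 0.3  0.2 -0.5] op 0.0224 ff 59.1 p [0.4626 0.348  0.2091]
```

```bash
python3 - <<'E'
from h import *
manip.grip(.045);manip.sleep(.3);st("rel")
p=status.sense()["eef_pos"];Rm=R.from_rotvec(status.sense()["tool_rot"]).as_matrix()
manip.move_l(p-Rm[:,2]*.08+Z*.01,vel=.15);manip.move_l(p-Rm[:,2]*.1+Z*.12,vel=.3);st("out")
c=camera_params("top");snap("top","t6");snap("side","s6")
t=cv2.imread("pics/t6.png");s=cv2.imread("pics/s6.png")
cv2.imwrite("pics/v9.png",np.hstack([cv2.resize(t[190:270,90:190],(400,320),interpolation=cv2.INTER_CUBIC),cv2.resize(s[110:190,220:320],(400,320),interpolation=cv2.INTER_CUBIC)]))
W=cloud(np.load("pics/t6.npy"),c)
k=(W[...,2]>.1)&(W[...,2]<.22)&(W[...,1]>.34)&(W[...,0]>.5);P=W[k];i=np.argsort(P[:,2]);print("brush",P[i][::max(1,len(i)//12)].round(3))
k=(abs(W[...,2]-.0915)<.006)&(np.hypot(W[...,0]-.548,W[...,1]-.41)<.05);print(pcarect(W[k]))
E
```

```text
rel t 32.73 F [0.2 0.1 0. ] op 0.0449 ff 0.0 p [0.4625 0.3479 0.2088]
out t 34.0 F [ 0.1 -0.2 -1.1] op 0.0449 ff 0.0 p [0.3901 0.2952 0.3731]
brush [[0.795 0.366 0.1  ]
 [0.82  0.369 0.101]
 [0.736 0.357 0.102]
 [0.899 0.362 0.103]
 [0.568 0.436 0.11 ]
 [0.584 0.421 0.122]
 [0.59  0.425 0.132]
 [0.613 0.437 0.143]
 [0.588 0.44  0.154]
 [0.615 0.44  0.163]
 [0.622 0.451 0.169]
 [0.607 0.462 0.173]
 [0.6   0.449 0.179]]
(array([556., 405.]), array([90.1, 72.1]), 59.6)
```

View pics/v9.png

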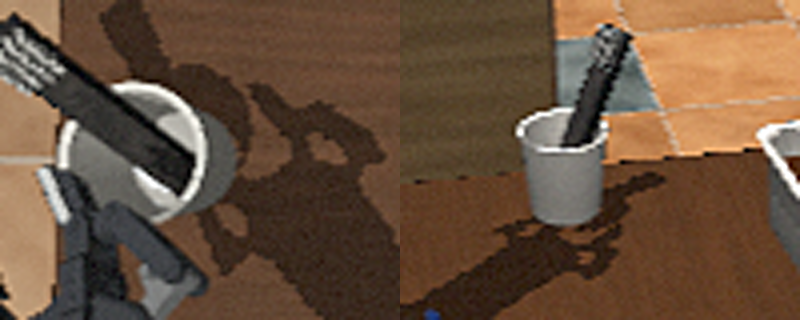

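```bash
python3 - <<'E'
from h import *
np.set_printoptions(precision=2,suppress=True)
a=unit(D(-25.5));C=np.array([.5913,-.1155,.032]);g=C-a*.018;peg=np.array([.49,-.371,.080])
for s in(1,-1):
  for al in(20,30,40):
    Rg=down(a,s,D(al));print(s,al,ik(g,Rg,.152),ik(g+Z*.15,Rg,.152))
    for az in(0,20,35,50):
      Rp=place(a,-Z,Rg,D(az));print("   ",az,ik(peg,Rp,.152),ik(peg+Z*.1,Rp,.152))
Rg=down(a,-1,D(30))
go(g+Z*.12-a*.05,Rg,.152);manip.grip(.085);st("hover")
c=camera_params("wrist");np.save("pics/w7c.npy",c);snap("wrist","w7");print(c["eye"])
W=cloud(np.load("pics/w7.npy"),c);p=cv2.imread("pics/w7.png").astype(int)
k=(p[...,0]-p[...,2]>25)&(W[...,2]>.005);k&=np.hypot(W[...,0]-.59,W[...,1]+.115)<.08
P=W[k];n=np.array([-a[1],a[0],0]);t=(P-C)@a;w=(P-C)@n
print(len(P),"t",np.percentile(t,[1,5,50,95,99]),"w",np.percentile(w,[.5,99.5])*1e3,"z",np.percentile(P[:,2],[1,50,99.5]))
top=P[P[:,2]>.055];print("rect",pcarect(P))
for lo in np.arange(-.05,.05,.01):
    q=(t>=lo)&(t<lo+.01)
    if q.sum()>20:print(round(lo,3),q.sum(),"w mm",np.percentile(w[q],[1,99])*1e3,"z",np.percentile(P[q,2],[2,98])*1e3)
E
```

```text
1 20 [-0.31  0.32 -0.59  0.31 -0.05 -3.01] [-0.31  0.16 -0.36  0.71 -0.05 -3.01]
    0 [-1.2   0.51 -0.95 -0.67  1.07 -0.72] [-1.2   0.27 -0.85 -0.33  1.07 -0.72]
    20 [-1.24  0.57 -0.54  0.5   1.22 -1.61] [-1.24  0.42 -0.45  0.74  1.22 -1.61]
    35 [-1.22  0.73 -0.23  1.23  1.14 -2.23] [-1.22  0.6  -0.15  1.43  1.14 -2.23]
    50 [-1.18  0.85  0.02  1.64  0.98 -2.56] [-1.18  0.75  0.09  1.82  0.98 -2.56]
1 30 [-0.29  0.3  -0.75  0.01 -0.08 -3.01] [-0.29  0.09 -0.52  0.45 -0.08 -3.01]
    0 [-1.16  0.39 -0.84 -0.27  0.92 -0.85] [-1.16  0.2  -0.72  0.04  0.92 -0.85]
    20 [-1.2   0.5  -0.52  0.51  1.05 -1.52] [-1.2   0.36 -0.41  0.76  1.05 -1.52]
    35 [-1.18  0.63 -0.26  1.05  1.01 -2.  ] [-1.18  0.51 -0.16  1.27  1.01 -2.  ]
    50 [-1.15  0.75 -0.02  1.45  0.89 -2.34] [-1.15  0.65  0.07  1.64  0.89 -2.34]
1 40 [-0.28  0.31 -0.91 -0.34 -0.11 -3.01] [-0.28  0.04 -0.68  0.15 -0.11 -3.01]
    0 [-1.1   0.33 -0.73  0.01  0.75 -0.91] [-1.1   0.18 -0.6   0.3   0.75 -0.91]
    20 [-1.14  0.44 -0.48  0.56  0.87 -1.45] [-1.14  0.32 -0.35  0.81  0.87 -1.45]
    35 [-1.14  0.55 -0.27  0.9
[... 1366 characters left out ...]
8  0.97]
hover t 37.03 F [-0.1 -0.8 -0.7] op 0.0851 ff 0.0 p [ 0.46 -0.05  0.28]
[ 0.41 -0.03  0.22]
11578 t [-0.05 -0.05 -0.04  0.03  0.04] w [-29.13  30.17] z [0.01 0.05 0.06]
rect (array([ 589.3, -113.5]), array([61.7, 90. ]), 65.1)
-0.05 5272 w mm [-27.87  29.13] z [ 8.71 61.88]
-0.04 1076 w mm [-28.9   29.76] z [43.7  63.81]
-0.03 939 w mm [-28.92  29.93] z [43.48 63.82]
-0.02 878 w mm [-28.72  29.64] z [43.92 63.84]
-0.01 802 w mm [-28.45  29.57] z [44.23 63.81]
0.0 711 w mm [-28.78  29.62] z [43.86 63.8 ]
0.01 681 w mm [-28.64  29.84] z [43.79 63.71]
0.02 596 w mm [-28.67  29.74] z [43.81 63.73]
0.03 568 w mm [-28.76  29.58] z [43.77 63.82]
0.04 55 w mm [-25.66  26.03] z [48.87 63.45]
```

View pics/w7.png

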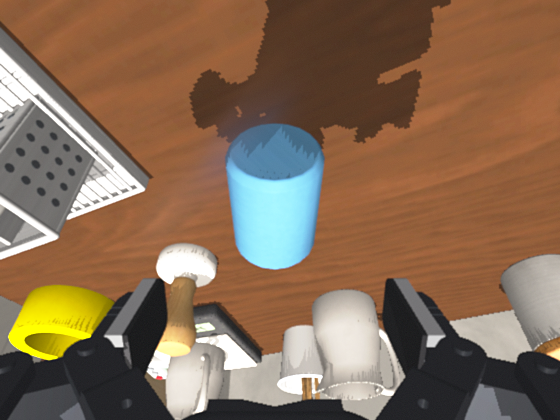

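```bash
python3 - <<'E'
from h import *
a=unit(D(-25.3));n=np.array([-a[1],a[0],0]);C=np.array([.5913,-.1155,.032])-a*.0018+n*.0005;g=C-a*.018;L=.150
Rg=down(a,-1,D(30));Rp=place(a,-Z,Rg,D(35));peg=np.array([.49,-.371,.080])
assert ik(peg+Z*.2,Rp,L) is not None and ik(g+Z*.2,Rg,L) is not None
lin(g-Rg[:,2]*.07,Rg,L,vel=.25)
print("contact",lin(g,Rg,L,vel=.12,threshold=10));st("low")
manip.grip(.0);st("grip");assert status.sense()["opening"]>.05
lin(g+Z*.2,Rg,L,vel=.3);st("up")
go(peg+Z*.2,Rp,L);st("above")
print("contact",lin(peg+Z*.095,Rp,L,vel=.2,threshold=10));st("over peg")
# cup axis check in wrist/side depth
snap("side","s8");snap("top","t8")
for nm,f in(("top","t8"),("side","s8")):
    W=cloud(np.load(f"pics/{f}.npy"),camera_params(nm));p=cv2.imread(f"pics/{f}.png").astype(int)
    k=(p[...,0]-p[...,2]>25)&(np.hypot(W[...,0]-.49,W[...,1]+.371)<.06)&(W[...,2]>.08)
    P=W[k]; 
    if len(P): print(nm,len(P),"min",P.min(0).round(3),"max",P.max(0).round(3),"top mean",P[P[:,2]>P[:,2].max()-.008].mean(0).round(4))
    for lo in(.11,.13,.15,.17,.19):
        q=P[(P[:,2]>lo)&(P[:,2]<=lo+.02)]
        if len(q)>8:
            A=np.c_[2*q[:,:2],np.ones(len(q))];s=np.linalg.lstsq(A,(q[:,:2]**2).sum(1),rcond=None)[0];print(lo,len(q),s[:2].round(4),np.sqrt(s[2]+s[:2]@s[:2]).round(4))
E
```

```text
contact False
low t 38.22 F [ 0.1 -0.5  0.9] op 0.0848 ff 0.0 p [ 0.5058 -0.0745  0.1626]
grip t 38.57 F [-5.1  2.6  9.4] op 0.0636 ff 63.0 p [ 0.5057 -0.0744  0.1633]
up t 39.38 F [-1.2  0.4 -3.5] op 0.0631 ff 66.1 p [ 0.505  -0.0743  0.3604]
above t 40.53 F [ 0.5  0.  -2.2] op 0.0637 ff 66.2 p [ 0.3838 -0.445   0.3538]
contact False
over peg t 41.21 F [-0.1  0.5 -1.8] op 0.063 ff 66.2 p [ 0.3844 -0.4448  0.2511]
top 705 min [ 0.462 -0.4    0.12 ] max [ 0.525 -0.338  0.207] top mean [ 0.4934 -0.3687  0.203 ]
0.11 9 [ 0.4923 -0.3689] 0.03
0.17 13 [ 0.4937 -0.3707] 0.0318
0.19 671 [ 0.4934 -0.3673] 0.0222
side 566 min [ 0.459 -0.423  0.115] max [ 0.525 -0.339  0.228] top mean [ 0.4594 -0.4103  0.2269]
0.11 91 [ 0.4934 -0.3699] 0.0303
0.13 12 [ 0.4944 -0.3683] 0.0314
0.17 26 [ 0.4934 -0.3659] 0.0337
0.19 430 [ 0.4933 -0.3728] 0.0222
```

```bash
python3 - <<'E'
from h import *
s=status.sense();p0=s["eef_pos"];Rm=R.from_rotvec(s["tool_rot"]).as_matrix()
print("c1",manip.move_l(p0-Z*.083,vel=.12,threshold=8));st("near")
print("c2",manip.move_l(p0-Z*.103,vel=.02,threshold=3));st("touch")
manip.sleep(.2);manip.grip(.078);manip.sleep(.3);st("rel")
p=status.sense()["eef_pos"]
manip.move_l(p-Rm[:,2]*.10,vel=.12);manip.move_l(p-Rm[:,2]*.12+Z*.1,vel=.3);st("out")
snap("side","s9");snap("top","t9")
o=[]
for nm,f in(("top","t9"),("side","s9")):
    W=cloud(np.load(f"pics/{f}.npy"),camera_params(nm));p=cv2.imread(f"pics/{f}.png").astype(int)
    k=(p[...,0]-p[...,2]>25)&(np.hypot(W[...,0]-.49,W[...,1]+.371)<.06)&(W[...,2]>.015)&(W[...,2]<.13)
    P=W[k];print(nm,len(P),"min",P.min(0).round(3),"max",P.max(0).round(3))
    f=P[P[:,2]>.1];A=np.c_[f[:,:2],np.ones(len(f))];print("foot plane slope",np.linalg.lstsq(A,f[:,2],rcond=None)[0][:2].round(3),"z",np.median(f[:,2]).round(4),f.mean(0).round(3))
    b=(W[...,2]>.1)&(W[...,2]<.2)&(abs(W[...,0]-.49)<.03)&(W[...,1]>-.32)&(W[...,1]<-.22);print("spoons",b.sum(),W[b].max(0).round(3))
    b=(W[...,2]>.1)&(W[...,2]<.2)&(abs(W[...,0]-.58)<.06)&(abs(W[...,1]-.43)<.06);print("brush",b.sum(),W[b].max(0).round(3))
s=cv2.imread("pics/s9.png");t=cv2.imread("pics/t9.png")
cv2.imwrite("pics/v10.png",np.hstack([cv2.resize(t[205:285,360:460],(400,320)),cv2.resize(s[235:335,235:335],(400,320))]))
E
```

```text
c1 False
near t 42.13 F [ 0.4 -0.1 -1.1] op 0.0634 ff 66.2 p [ 0.3842 -0.4456  0.1693]
c2 True
touch t 42.8 F [-2.  -0.1  5.7] op 0.0635 ff 66.5 p [ 0.3841 -0.4453  0.1559]
rel t 43.6 F [ 0.4 -0.4 -0.1] op 0.0781 ff 0.0 p [ 0.384  -0.4451  0.1554]
out t 45.11 F [ 0.1 -0.6 -1.1] op 0.078 ff 0.0 p [ 0.2992 -0.5043  0.3159]
top 618 min [ 0.463 -0.399  0.023] max [ 0.523 -0.339  0.113]
foot plane slope [ 0.007 -0.033] z 0.1074 [ 0.493 -0.368  0.107]
spoons 142 [ 0.496 -0.253  0.152]
brush 486 [0.626 0.468 0.179]
side 932 min [ 0.461 -0.404  0.016] max [ 0.522 -0.343  0.109]
foot plane slope [0.014 0.029] z 0.1052 [ 0.492 -0.373  0.105]
spoons 75 [ 0.497 -0.255  0.153]
brush 176 [0.628 0.468 0.177]
```

View pics/v10.png

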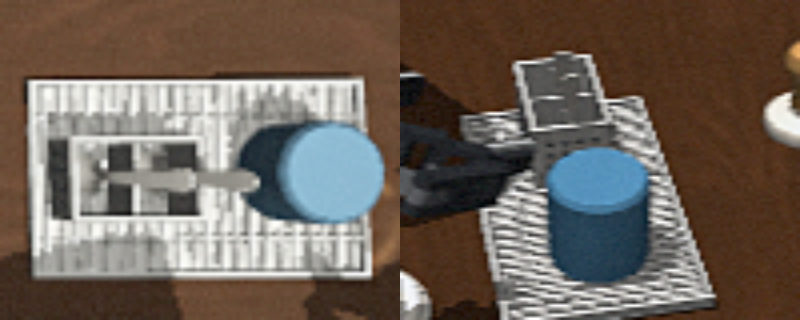

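The picture shows the cup flat on the grid over the peg (foot centre at 330,172 on the left). Both spoon handles rise from the holder (at 150,178 and 225,180).

```bash
python3 - <<'E'
from bench import *
print(workorder.job_done())
E
```

```text
the job is handed in; nothing more can be done
None
```

The job is handed in at about 45 s: both teaspoons stand bowl down in the holder, one per cell, the brush stands bristles up in the pot, and the cup stands upside down and flat over the peg, though spoon A took three grasp attempts and was nudged about on the table before it held.

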